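# Put a sown microgreens tray to germinate

### The job

Get this sown tray ready to germinate: thread the three ring weights onto the press plate's post, largest first, then the medium, then the small, each fully down. Also hang every humidity logger that is on the bench by its own hook over the tray's long side nearest the robot, box outside and lip inside, so that it stays there off the bench; leave the tin, the jar and the cup alone.

Things in the scene. Friction and masses are not known exactly. Their poses are not given: they have to be found in the camera images.
- tray: Black growing tray, fixed: 220 mm deep (its x, away from the robot), 340 mm long (its y), 60 mm high, open, upright walls 5 mm thick. Origin: centre of its underside, on the bench; its yaw varies a little. Inside lies a sown mat, on it a clear press plate (150 by 250 mm, top 30 mm above the bench) with a steel post at its centre.
- post_foot (a point): Foot of the post, on the press plate's top face at the tray's centre, 30 mm above the bench. The post is 22 mm across and 55 mm tall above this point; its last 8 mm taper to 12 mm. Axes as the tray's.
- near_rim (a point): Middle of the tray's long side nearest the robot, on top of that wall at mid-thickness, 60 mm above the bench; its y runs along the rim (straight, 340 mm long, 5 mm thick), its x points into the tray.
- ring_large_c (a point): Centre (half-way up) of the blue ring weight, large: 64 mm outside, 26 mm bore, 16 mm thick, about 0.33 kg, steel; lies flat on the bench at the start, z along its bore.
- ring_medium_c (a point): Centre (half-way up) of the yellow ring weight, medium: 56 mm outside, 26 mm bore, 16 mm thick, about 0.24 kg, steel; lies flat on the bench at the start, z along its bore.
- ring_small_c (a point): Centre (half-way up) of the red ring weight, small: 48 mm outside, 26 mm bore, 16 mm thick, about 0.16 kg, steel; lies flat on the bench at the start, z along its bore.
- logger1_c (a point): Centre (half-way up) of a humidity logger's box: white, 34 (x) by 40 (y) by 46 mm (z), 0.09 kg, display on -x face, green mark on top. Hook on +x face: a bridge 22 mm wide, 4 mm thick, flush with the top, then a 4 mm lip down to 24 mm below the top; slot between box and lip 12 mm (x = 17 to 29 mm). Hangs leaning up to 0.25 rad. Stands on the bench, hook within 0.5 rad of world +x. May be absent: three or four are there.
- logger2_c (a point): Centre (half-way up) of a humidity logger's box: white, 34 (x) by 40 (y) by 46 mm (z), 0.09 kg, display on -x face, green mark on top. Hook on +x face: a bridge 22 mm wide, 4 mm thick, flush with the top, then a 4 mm lip down to 24 mm below the top; slot between box and lip 12 mm (x = 17 to 29 mm). Hangs leaning up to 0.25 rad. Stands on the bench, hook within 0.5 rad of world +x. May be absent: three or four are there.
- logger3_c (a point): Centre (half-way up) of a humidity logger's box: white, 34 (x) by 40 (y) by 46 mm (z), 0.09 kg, display on -x face, green mark on top. Hook on +x face: a bridge 22 mm wide, 4 mm thick, flush with the top, then a 4 mm lip down to 24 mm below the top; slot between box and lip 12 mm (x = 17 to 29 mm). Hangs leaning up to 0.25 rad. Stands on the bench, hook within 0.5 rad of world +x. May be absent: three or four are there.
- logger4_c (a point): Centre (half-way up) of a humidity logger's box: white, 34 (x) by 40 (y) by 46 mm (z), 0.09 kg, display on -x face, green mark on top. Hook on +x face: a bridge 22 mm wide, 4 mm thick, flush with the top, then a 4 mm lip down to 24 mm below the top; slot between box and lip 12 mm (x = 17 to 29 mm). Hangs leaning up to 0.25 rad. Stands on the bench, hook within 0.5 rad of world +x. May be absent: three or four are there.
- seed_tin: Bystander: steel tin, 54 mm across, 55 mm tall; origin at its underside.
- seed_jar: Bystander: amber jar, 54 mm across, 58 mm tall; origin at its underside.
- cup: Bystander: terracotta cup, 60 mm across, 55 mm tall; origin at its underside.
Not all that is in view belongs to the job. What is shaped like the part that bears ring_small_c but turquoise is not meant.

How it is judged (in metres and radians):
On the way, in this order (a step that is already met when the one before it is completed fails the run):
1. the large ring is fully down on the post, on the press plate (horizontal distance between ring_large_c and post_foot below 0.0045 m and z of ring_large_c in the frame of post_foot between 0.004 and 0.012 m and angle between ring_large_c's own z axis and vertical below 0.12 rad), for 0.2 s.
2. the medium ring is fully down on the post, on the ring before it (horizontal distance between ring_medium_c and post_foot below 0.0045 m and z of ring_medium_c in the frame of post_foot between 0.02 and 0.028 m and angle between ring_medium_c's own z axis and vertical below 0.12 rad), for 0.2 s.
3. the small ring is fully down on the post, on the ring before it (horizontal distance between ring_small_c and post_foot below 0.0045 m and z of ring_small_c in the frame of post_foot between 0.036 and 0.044 m and angle between ring_small_c's own z axis and vertical below 0.12 rad), for 0.2 s.
At the end, for the whole second after the job is handed in: Rings flat on the post, large, medium, small upwards, within 4 mm of fully down and 4.5 mm of its axis; each logger hangs on the near long rim, box outside, centre 10 to 31 mm below the rim top, within 0.4 rad of upright and 0.35 of square, within 155 mm of the rim middle; all at rest (all of step 1 and all of step 2 and all of step 3 and linear speed of each of ring_large, ring_medium, ring_small, logger1, logger2, logger3, logger4 below 0.03 m/s and x of logger1_c in the frame of near_rim between -0.042 and -0.011 m and y of logger1_c in the frame of near_rim between -0.155 and 0.155 m and z of logger1_c in the frame of near_rim between -0.031 and -0.01 m and angle between each of logger1_c, logger2_c, logger3_c, logger4_c's own z axis and vertical below 0.4 rad and angle between the x axis of each of logger1_c, logger2_c, logger3_c, logger4_c and the x axis of near_rim, either way round below 0.35 rad and x of logger2_c in the frame of near_rim between -0.042 and -0.011 m and y of logger2_c in the frame of near_rim between -0.155 and 0.155 m and z of logger2_c in the frame of near_rim between -0.031 and -0.01 m and x of logger3_c in the frame of near_rim between -0.042 and -0.011 m and y of logger3_c in the frame of near_rim between -0.155 and 0.155 m and z of logger3_c in the frame of near_rim between -0.031 and -0.01 m and x of logger4_c in the frame of near_rim between -0.042 and -0.011 m and y of logger4_c in the frame of near_rim between -0.155 and 0.155 m and z of logger4_c in the frame of near_rim between -0.031 and -0.01 m); the robot touches nothing.
It fails at once if the seed_tin is moved more than 3 cm (distance of seed_tin from where it was at the start of the episode above 0.03 m).
It fails at once if the seed_jar is moved more than 3 cm (distance of seed_jar from where it was at the start of the episode above 0.03 m).
It fails at once if the cup is moved more than 3 cm (distance of cup from where it was at the start of the episode above 0.03 m).
Of logger1, logger2, logger3, logger4 only 3 to 4 are there at a start; the rules pass over those that are not, and their reading is None.
At some moment in a run one of ring_large, ring_medium, ring_small may be knocked a few centimetres aside while the robot is not near it.
It also fails if it takes over 208 s, if anything falls off the work surface, if the arm or the gripper's body presses on something with over 40 N, if the wrist force passes 120 N, or if a joint passes its speed limit or range.

### The arm

A 7-joint arm with a two-finger parallel gripper is mounted at the origin on the work surface. World frame = base frame: x ahead of the robot, y to its left, z up, the work surface at z = 0. Lengths are in mm, angles in rad, forces in N, time in s.
With the tool pointing down it reaches from about 425 to 875 mm from the base axis. Payload 8.4 kg.
Tool frame: the origin (TCP) lies between the finger pads; the fingertips stand 8 mm ahead of it and the grasp point (between the pads) lies 11 mm behind it (ctrl.tip_extent is the distance from the TCP to the fingertips, in mm); z points along the fingers, y is the line along which they close (so a half turn about z gives the same grasp; the last joint's range is limited). The gripper opens to 85 mm and grips with 20 to 120 N. Pads are 22 mm wide; open, the fingers measure 114 mm over their backs; the gripper's body (76 mm by 85 mm) begins 54 mm behind the grasp point. The pads swing forward as they close: fully open they stand 13 mm farther back than shut.
Start: joints at [1.089, 0.333, 0.04, 1.465, -0.013, 1.343, -0.059], TCP at [242.763, -602.935, 239.308] pointing down, gripper open.
Joint ranges: [-2.58, 2.58], [-0.38, 2.09], [-1.3, 1.39], [0.25, 2.4], [-1.5, 4.64], [0.08, 2.09], [-2.65, 2.65]. Speed limits (rad/s): [2.22, 2.22, 2.79, 2.79, 3.14, 3.14, 3.14].

### API

Orientations are given as a unit quaternion [x, y, z, w].
In Python, from bench import ctrl gives the robot as it stands.
- The arm moves only by the shell command python3 -m jog 'ROWS' [FORCE]. ROWS is JSON, one flat list of numbers, 7 for each row, row after row: the turn, a rotation vector about the tool's x, y, z each as a share of pi rad, from -1 to 1, then the shift along the tool's x, y, z each as a share of 10 cm, from -1 to 1, then the closure, from -1 (fully open) to 1 (shut), so that 0 is half open. In form: [rx, ry, rz, dx, dy, dz, fingers, rx, ry, rz, dx, dy, dz, fingers, ...]. A call has 1 to 8 rows; each row is the pose to reach, as a shift and turn from the pose commanded when the call began, along the tool's axes at that moment, turning the shorter way round; what a row does not reach only later rows make up. A row lasts 1/8 s, in which the tool goes at most 62.5 mm and 10.7 degrees, less where a joint would pass 70% of its speed; a pose out of reach is approached as far as the arm can. A call with a number of a shift or a turn outside -1 to 1 is refused whole. A call with a gripper value outside its range is refused whole. The fingers move at their own pace and stop on an object; FORCE is the grip in N (left out, the last holds). Time passes only in rows, so rows that repeat a pose let the fingers close. It gives the time, the measured TCP pose, the force, the opening and the grip force at its end, in the units of the state.
- ctrl.get_state(): the state, without advancing time (a new reading comes with each control period).
- ctrl.grab_frame(name): name is "scene" or "top"; returns a dict with "img" (480x640x3 uint8, red, green, blue), "intrinsics" (3x3 intrinsics, pixels), "rvec" (rotation vector, rad) and "tvec" (3), from world to camera coordinates, as OpenCV has them. Camera axes: x right, y down, z forward; pixel columns grow to the right and rows downward; lengths in mm; the calibration is good to about 2 mm. A picture is of the moment at which its call begins. There is no depth.
- ctrl.hand_in(): hands the job in; it is judged then, once.
The state is a dict: "t": time; "joint_positions": joint angles; "qd": joint speeds; "effort": joint torques, N m; "tool_pos": TCP position; "tcp_rot": TCP orientation; "ft_force": force on the tool from outside, world axes, zero at the start; "wrist_torque": the same for the moment, N m; "finger_gap": finger opening in mm; "gripper_force": force on a finger pad.
Only numpy, scipy, OpenCV 4.12 (cv2) and the standard library are available. Lean on these libraries where they do the work, as an engineer would, in place of code of your own. Each camera call takes 0.05 s, during which the arm holds its last target. There are 200 camera calls.

## Working session

There is one attempt and no reset: what is moved stays moved. The work goes in short steps, Python scripts to look and compute and a shell command to move; the robot and the scene stay as the last step left them, time stands still between calls to the robot, and variables do not carry over. Pictures are saved under pics/ and viewed, at most 14 in all, crops included, and the job is handed in when it is done.

```bash
ls; mkdir -p pics; python3 - <<'E'
from bench import ctrl
import cv2,numpy as np,pickle
for n in("scene","top"):
    f=ctrl.grab_frame(n); cv2.imwrite(f"pics/{n}0.png",f["img"][:,:,::-1]); pickle.dump(f,open(f"{n}0.pkl","wb"))
    R=cv2.Rodrigues(np.array(f["rvec"],float))[0]; print(n,np.array(f["intrinsics"]).tolist(),(-R.T@np.array(f["tvec"]).ravel()).round(1),R.round(3).tolist())
print(ctrl.get_state())
E
```

```text
pics
scene [[443.82293736628054, 0.0, 323.3298732322206], [0.0, 443.82293736628054, 248.56044970259168], [0.0, 0.0, 1.0]] [1118.7  249.4  680.7] [[-0.375, 0.927, 0.021], [0.658, 0.282, -0.699], [-0.653, -0.248, -0.715]]
top [[481.1362679578521, 0.0, 321.20733720776525], [0.0, 481.1362679578521, 234.54124356543917], [0.0, 0.0, 1.0]] [ 530.7   59.9 1243.9] [[-0.006, -1.0, 0.011], [-0.999, 0.006, -0.032], [0.032, -0.011, -0.999]]
{'t': 0.1, 'joint_positions': array([ 1.08881047,  0.33382981,  0.03986159,  1.46619087, -0.01338494,
        1.34328802, -0.05851907]), 'qd': array([ 7.88803124e-04,  8.20849636e-05,  1.13246815e-03, -2.40583750e-03,
        1.97839639e-03, -8.15723581e-04,  9.37918526e-04]), 'effort': array([ 4.07253799e-03, -6.60026336e+01,  1.37074392e+00, -4.06470788e+01,
        1.73280062e-02,  8.99795559e-03, -1.26764362e-04]), 'tool_pos': array([ 242.60861483, -602.59473482,  238.51284207]), 'tcp_rot': array([ 9.81741888e-01,  1.90216561e-01, -1.90228068e-04, -6.99812752e-04]), 'ft_force': array([ 0.20752314, -0.22969496, -1.46518204]), 'wrist_torque': array([-0.01197262, -0.00237544, -0.04983208]), 'gripper_force': 0.0, 'finger_gap': 85.17636242330342}
```

View pics/scene0.png

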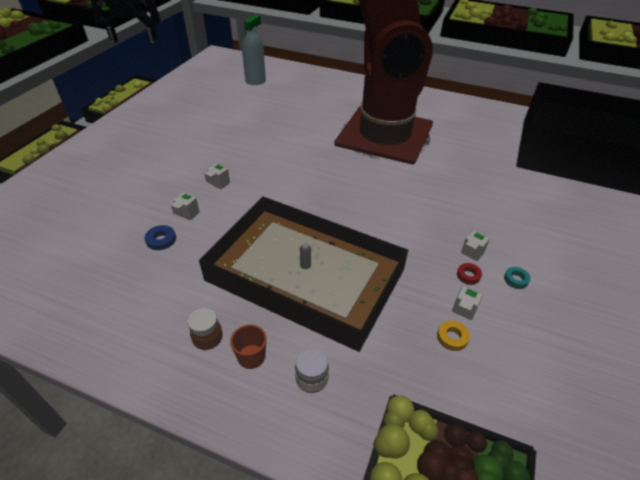

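View pics/top0.png

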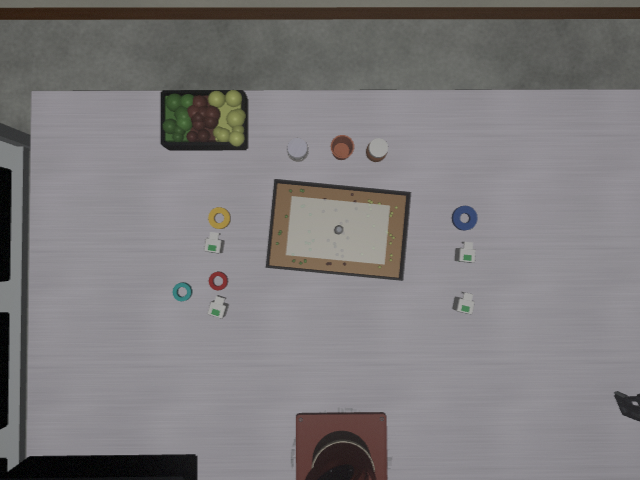

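The top view (up is +x, left is +y) shows these candidates:
- **Rings:** blue (464,218), yellow (219,218) and red (218,281). The turquoise ring at (182,291) is the decoy.
- **Loggers:** four, at (213,243), (218,308), (467,252) and (466,303).
- **Tray and post:** post at (339,230).
- **Bystanders:** tin (297,150), cup (342,148) and jar (377,150).

I'll fit simple models to both views.

```bash
cat > meas.py <<'E'
import cv2,numpy as np,pickle
from scipy.optimize import minimize
S=4
def proj(f,P): return cv2.projectPoints(np.asarray(P,float).reshape(-1,1,3),np.array(f["rvec"],float),np.array(f["tvec"],float),np.array(f["intrinsics"],float),None)[0][:,0]
def pt(f,u,v,z):
    K=np.array(f["intrinsics"]);R=cv2.Rodrigues(np.array(f["rvec"],float))[0];C=-R.T@np.array(f["tvec"],float).ravel()
    d=R.T@np.linalg.inv(K)@[u,v,1]; return C+d*(z-C[2])/d[2]
def poly(m,p,o,val): cv2.fillPoly(m,[np.round(((p-o+.5)*S-.5)*16).astype(np.int32)],val,shift=4)
def hull(p): return cv2.convexHull(p.astype(np.float32))[:,0]
def rot(P,x): # x,y,z,yaw
    c,s=np.cos(x[3]),np.sin(x[3]); P=np.asarray(P,float); return np.c_[P[:,0]*c-P[:,1]*s+x[0],P[:,0]*s+P[:,1]*c+x[1],P[:,2]+x[2]]
def box(a,b): return [[x,y,z] for x in(a[0],b[0]) for y in(a[1],b[1]) for z in(a[2],b[2])]
th=np.linspace(0,2*np.pi,48,endpoint=False)
def circ(r,z): return np.c_[r*np.cos(th),r*np.sin(th),0*th+z]
def m_ring(f,x,D,o,sz):
    x=[x[0],x[1],x[2],0]; m=np.zeros((sz*S,sz*S),np.uint8)
    poly(m,hull(proj(f,rot(np.r_[circ(D/2,-8),circ(D/2,8)],x))),o,255)
    a=m*0;b=m*0;poly(a,proj(f,rot(circ(13,-8),x)),o,255);poly(b,proj(f,rot(circ(13,8),x)),o,255);m[(a&b)>0]=0;return m
def m_log(f,x,_,o,sz):
    m=np.zeros((sz*S,sz*S),np.uint8)
    for B in(box([-17,-20,-23],[17,20,23]),box([17,-11,19],[33,11,23]),box([29,-11,-1],[33,11,23])): poly(m,hull(proj(f,rot(B,x))),o,255)
    return m
def m_tray(f,x,_,o,sz):
    m=np.zeros((sz*S,sz*S),np.uint8)
    poly(m,hull(proj(f,rot(box([-110,-170,0],[110,170,60]),x))),o,255)
    R=lambda z:np.array([[-105,-165,z],[105,-165,z],[105,165,z],[-105,165,z]])
    a=m*0;b=m*0;poly(a,proj(f,rot(R(60),x)),o,255);poly(b,proj(f,rot(R(x[4]),x)),o,255);m[(a&b)>0]=0;return m
def fit(frames,masks,model,x0,step,D=None,sz=44,free=None):
    free=range(len(x0)) if free is None else free; x0=np.array(x0,float)
    O=[np.round(proj(f,[x0[:3]])[0])-sz//2 for f in frames]; T=[]
    for k,o in zip(masks,O):
        x,y=o.astype(int); T.append(k[max(y,0):y+sz,x:x+sz].astype(np.float32))
    def cost(p):
        x=x0.copy();x[list(free)]=p;c=0
        for f,t,o in zip(frames,T,O):
            r=cv2.resize(model(f,x,D,o,sz),(sz,sz),interpolation=cv2.INTER_AREA)/255.
            c+=((r[:t.shape[0],:t.shape[1]]-t)**2).sum()
        return c
    p=x0[list(free)]; st=np.array(step,float)[list(free)]
    for _ in range(3):
        r=minimize(cost,p,method="Nelder-Mead",options=dict(initial_simplex=np.vstack([p]+[p+np.eye(len(p))[i]*st[i] for i in range(len(p))]),xatol=.02,fatol=.02)); p=r.x; st=st*.5
    x=x0.copy();x[list(free)]=p;return x,r.fun
def masks(f):
    im=f["img"];h=cv2.cvtColor(im,cv2.COLOR_RGB2HSV).astype(int);H,s,v=h[...,0],h[...,1],h[...,2]
    return dict(large=(abs(H-112)<14)&(s>120),medium=(abs(H-22)<7)&(s>150)&(v>90),small=((H<7)|(H>172))&(s>140)&(v>60),
      dark=(v<60),h=h)
E
python3 - <<'E'
from meas import *
F={n:pickle.load(open(n+"0.pkl","rb")) for n in("scene","top")}
for n,pts in(("top",[(464,218),(464,207),(219,209),(218,273),(213,238),(214,249),(208,243),(200,245),(150,330)]),("scene",[(160,228),(453,324),(470,265),(476,238),(470,249),(185,205),(186,211),(140,300)])):
    h=cv2.cvtColor(F[n]["img"],cv2.COLOR_RGB2HSV); print(n,[h[v,u].tolist() for u,v in pts])
t=F["top"]["img"]; c=lambda u,v:cv2.resize(t[v-26:v+26,u-26:u+26],(200,200),interpolation=cv2.INTER_CUBIC)
m=np.vstack([np.hstack([c(464,218),c(219,218),c(208,284),c(339,230)]),np.hstack([c(213,243),c(218,306),c(467,252),c(466,303)])])
cv2.imwrite("pics/crops.png",m[:,:,::-1])
for u,v,z in[(464,218,16),(219,218,16),(218,281,16),(213,243,46),(218,306,46),(467,252,46),(466,303,46),(339,230,85)]: print(pt(F["top"],u,v,z).round())
E
```

```text
top [[138, 9, 145], [111, 127, 110], [22, 147, 161], [0, 154, 126], [30, 3, 163], [67, 114, 123], [30, 3, 161], [135, 7, 153], [135, 7, 150]]
scene [[111, 157, 86], [21, 211, 163], [0, 187, 109], [39, 13, 134], [10, 11, 71], [10, 8, 99], [10, 10, 73], [154, 13, 135]]
[ 610. -321.   16.]
[613. 306.  16.]
[453. 309.  16.]
[549. 315.  46.]
[393. 302.  46.]
[ 523. -318.   46.]
[ 396. -313.   46.]
[578.   4.  85.]
```

View pics/crops.png

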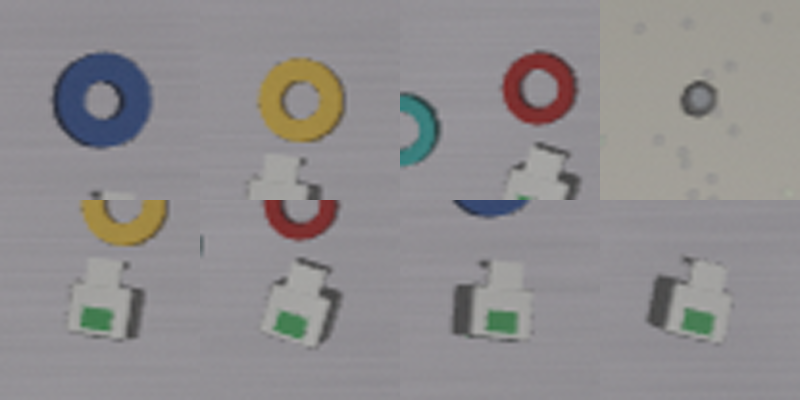

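The crop confirms the choice: blue (large), yellow (medium) and red (small) rings, the turquoise ring beside the red one, and four loggers with their hooks toward image-up (+x). The post is at about (339,230).

```bash
cat >> meas.py <<'E'
def logmask(f):
    im=cv2.GaussianBlur(f["img"].astype(np.float32),(3,3),.6); h=masks(f)["h"]
    return ((im[...,0]-im[...,2])>-1.2)|((abs(h[...,0]-67)<15)&(h[...,1]>60))
E
cat > m1.py <<'E'
from meas import *
F=[pickle.load(open(n+"0.pkl","rb")) for n in("top","scene")]
M=[masks(f) for f in F]; L=[logmask(f) for f in F]
for n,D,x in(("large",64,(610,-321,8)),("medium",56,(613,306,8)),("small",48,(453,309,8))):
    a=[fit(fs,ms,m_ring,x,(4,4,4),D,free=fr) for fs,ms,fr in((F,[m[n] for m in M],(0,1,2)),(F[:1],[M[0][n]],(0,1)),(F[1:],[M[1][n]],(0,1)))]
    print(n,*[(q[0].round(1).tolist(),round(float(q[1]),1)) for q in a],M[0][n].sum())
for x in[(549,315,23,0),(393,302,23,-.2),(523,-318,23,0),(396,-313,23,-.1)]:
    a=[fit(fs,ms,m_log,x,(4,4,4,.2),free=fr) for fs,ms,fr in((F,L,(0,1,2,3)),(F[:1],L[:1],(0,1,3)),(F[1:],L[1:],(0,1,3)))]
    print("log",*[(q[0].round(2).tolist(),round(float(q[1]),1)) for q in a])
# tray: keep only the dark blob
x=(575,5,0,-.05,20)
D=[]
for f,m in zip(F,M):
    w=np.zeros((480,640),np.uint8);cv2.fillPoly(w,[np.int32(hull(proj(f,rot(box([-140,-200,0],[140,200,70]),x))))],1);D.append((m["dark"]&(w>0)))
    
for fs,ms,fr in((F,D,(0,1,2,3,4)),(F[:1],D[:1],(0,1,3,4)),(F[1:],D[1:],(0,1,3,4))):
    q=fit(fs,ms,m_tray,x,(4,4,4,.05,5),sz=260,free=fr);print("tray",q[0].round(3),q[1])
# post top: triangulate grey blob + model of cylinder in scene
for f,n in zip(F,("top","scene")): print(n,proj(f,[[578,4,85],[578,4,30]]).round(1).tolist())
i=np.hstack([cv2.resize(F[0]["img"][215:245,324:354],(400,400),interpolation=cv2.INTER_NEAREST),cv2.resize(F[1]["img"][236:276,286:326],(400,400),interpolation=cv2.INTER_NEAREST)])
cv2.imwrite("pics/post.png",i[:,:,::-1])
E
python3 m1.py
```

```text
large ([610.9, -321.7, 5.6], 403.7) ([611.5, -322.2, 8.0], 144.2) ([607.9, -325.2, 8.0], 256.6) 872
medium ([611.2, 311.7, 3.7], 565.6) ([609.0, 306.8, 8.0], 316.9) ([607.1, 311.6, 8.0], 247.4) 3
small ([453.3, 311.8, 7.3], 265.8) ([453.9, 311.7, 8.0], 63.2) ([447.8, 312.6, 8.0], 198.5) 158
log ([548.05, 312.2, 19.04, 0.82], 1357.3) ([544.27, 317.67, 23.0, -0.16], 217.0) ([556.61, 314.8, 23.0, 0.93], 1022.5)
log ([390.32, 308.69, 36.68, -1.13], 1482.7) ([384.77, 307.9, 23.0, -0.31], 181.2) ([405.18, 306.83, 23.0, -1.16], 1192.4)
log ([516.47, -317.05, 29.18, -0.09], 1278.7) ([516.23, -318.62, 23.0, -0.09], 40.1) ([533.83, -317.02, 23.0, -0.33], 1212.0)
log ([390.13, -310.64, 27.97, -0.25], 1440.0) ([389.53, -312.51, 23.0, -0.22], 37.7) ([410.38, -319.9, 23.0, -0.39], 1382.4)
tray [ 5.80078e+02  6.35900e+00 -1.02700e+00 -1.00000e-01  2.22790e+01] 910.1894040753557
tray [ 5.80785e+02  5.03900e+00  0.00000e+00 -1.01000e-01  2.77680e+01] 308.9955401768551
tray [ 5.79817e+02  7.45400e+00  0.00000e+00 -1.01000e-01  2.16660e+01] 431.1423298731257
top [[338.8, 230.1], [337.8, 231.0]]
scene [[303.7, 243.9], [304.0, 263.5]]
```

View pics/post.png

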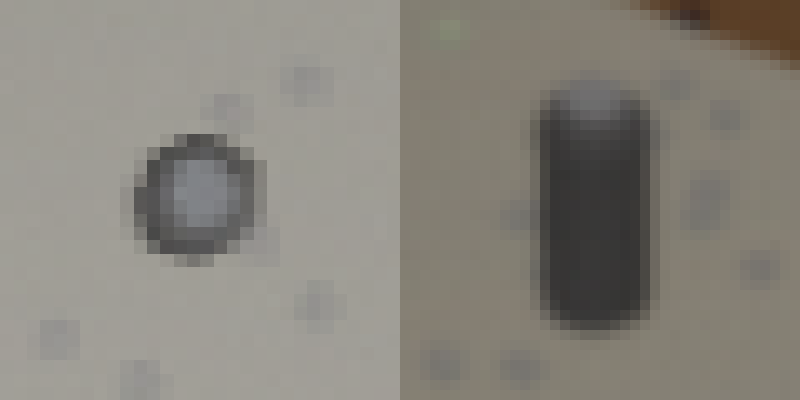

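```bash
python3 - <<'E'
s=open("meas.py").read()
s=s.replace("(s>120)","(s>70)").replace("(abs(H-22)<7)&(s>150)&(v>90)","(abs(H-22)<9)&(s>75)").replace("(s>140)&(v>60)","(s>75)&(v>40)")
i=s.index("def logmask"); s=s[:i]+'''def logmask(f):
    im=cv2.GaussianBlur(f["img"].astype(np.float32),(3,3),.6); h=masks(f)["h"]; g=2*im[...,1]-im[...,0]-im[...,2]
    bg=cv2.medianBlur(f["img"],61).astype(np.float32); b=2*bg[...,1]-bg[...,0]-bg[...,2]
    return ((g-b>3.5)&(h[...,1]<45))|(im.max(2)<.8*bg.max(2))&(h[...,1]<60)|((abs(h[...,0]-67)<15)&(h[...,1]>60))
'''
open("meas.py","w").write(s)
m=open("m1.py").read(); m=m[:m.index("for f,n in zip")]+'''
u=[pt(F[0],338.5,229.1,85),pt(F[1],304.7,245.5,85)];print("post",u)
v=np.vstack([np.hstack([cv2.resize(np.uint8(Lk[b:b+60,a:a+60]*255),(200,200)) for a,b in q]) for Lk,q in((L[0],[(183,220),(188,280),(437,225)]),(L[1],[(446,215),(440,270),(155,175)]))])
cv2.imwrite("pics/mask.png",v)
'''
open("m1.py","w").write(m)
E
python3 m1.py
```

```text
large ([611.1, -321.9, 9.1], 159.7) ([611.8, -323.5, 8.0], 54.1) ([609.5, -321.3, 8.0], 94.8) 1323
medium ([614.7, 310.0, 9.2], 93.6) ([614.8, 308.2, 8.0], 24.6) ([613.3, 310.5, 8.0], 44.5) 6627
small ([453.3, 312.5, 8.6], 95.4) ([453.8, 311.1, 8.0], 29.6) ([450.9, 313.8, 8.0], 52.6) 4573
log ([544.18, 319.54, 24.17, -0.2], 129.4) ([543.79, 317.84, 23.0, -0.14], 47.9) ([543.43, 320.27, 23.0, -0.18], 61.1)
log ([385.55, 310.02, 25.6, -0.33], 79.5) ([384.62, 307.19, 23.0, -0.28], 22.2) ([382.64, 309.77, 23.0, 0.07], 73.4)
log ([515.4, -316.12, 23.78, -0.14], 65.6) ([515.73, -318.26, 23.0, -0.13], 21.8) ([514.62, -315.25, 23.0, -0.13], 23.6)
log ([388.99, -309.77, 23.73, -0.28], 70.8) ([388.73, -312.14, 23.0, -0.24], 16.1) ([388.09, -308.77, 23.0, -0.26], 30.1)
tray [ 5.80078e+02  6.35900e+00 -1.02700e+00 -1.00000e-01  2.22790e+01] 910.1894040753557
tray [ 5.80785e+02  5.03900e+00  0.00000e+00 -1.01000e-01  2.77680e+01] 308.9955401768551
tray [ 5.79817e+02  7.45400e+00  0.00000e+00 -1.01000e-01  2.16660e+01] 431.1423298731257
post [array([580.4501878 ,   4.80143877,  85.        ]), array([581.09345829,   7.3585731 ,  85.        ])]
```

View pics/mask.png

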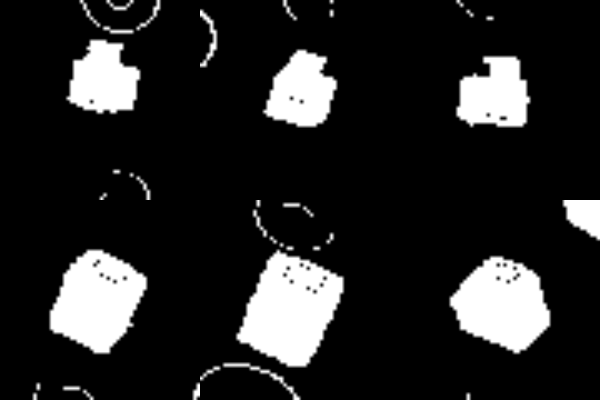

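Heights agree with the text (rings about 9, loggers about 24, tray about 0) and the two views agree to 2–3 mm. Averaged positions:
- **Post:** (580.6, 6.1), with the tray at yaw -0.10.
- **Rings:** large (610.7,-322.3), medium (614.2,309.5), small (452.8,312.3).

I'll align the tool with the world axes first, then start the approach.

```bash
python3 -m jog '[0,0,0.1217,0,0,0,-1, 0,0,0.1217,0,0,0,-1, 0,0,0.1217,0,0,0,-1]'
python3 -m jog '[0,0,0,0.6,-0.45,0,-1, 0,0,0,1,-0.75,0,-1, 0,0,0,1,-0.75,0,-1]'
python3 - <<'E'
from bench import ctrl
from scipy.spatial.transform import Rotation as R
s=ctrl.get_state();print(ctrl.tip_extent,s["tool_pos"],R.from_quat(s["tcp_rot"]).as_matrix().round(3).tolist())
E
```

```text
t: 0.48
tool_pos: [242.7, -602.7, 238.9]
tcp_rot: [1.0, 0.001, -0.0, -0.0]
ft_force: [1.2, 0.1, -0.3]
finger_gap: 85.4
gripper_force: 0.0
t: 0.85
tool_pos: [348.6, -523.5, 239.1]
tcp_rot: [1.0, 0.007, 0.001, -0.001]
ft_force: [-0.4, -0.5, 0.2]
finger_gap: 85.1
gripper_force: 0.0
8.0 [ 348.6417851  -523.4624539   239.14724708] [[1.0, 0.015, 0.002], [0.015, -1.0, 0.002], [0.002, -0.002, -1.0]]
```

```bash
python3 -m jog '[0,0,0,0.5,-0.38,0,-1, 0,0,0,1,-0.77,0,-1]' >/dev/null
python3 -m jog '[0,0,0,0.5,-0.38,0.3,-1, 0,0,0,1,-0.77,0.6,-1]' >/dev/null
python3 -m jog '[0,0,0,0.68,-0.51,0.4,-1, 0,0,0,0.68,-0.51,0.8,-1,0,0,0,0.68,-0.51,0.8,-1,0,0,0,0.68,-0.51,0.8,-1]'
python3 - <<'E'
from bench import ctrl
from scipy.spatial.transform import Rotation as R
s=ctrl.get_state();print(s["tool_pos"],R.from_quat(s["tcp_rot"]).as_matrix().round(3).tolist())
E
```

```text
t: 1.85
tool_pos: [598.6, -333.3, 106.3]
tcp_rot: [1.0, 0.001, -0.0, 0.001]
ft_force: [0.5, -0.3, 0.7]
finger_gap: 85.4
gripper_force: 0.0
[ 598.63532271 -333.34318581  106.28302149] [[1.0, 0.001, -0.0], [0.001, -1.0, -0.001], [-0.0, 0.001, -1.0]]
```

```bash
python3 -m jog '[0,0,0,0.121,-0.11,0.3,-1, 0,0,0,0.121,-0.11,0.6,-1,0,0,0,0.121,-0.11,0.8,-1,0,0,0,0.121,-0.11,0.97,-1,0,0,0,0.121,-0.11,0.97,-1,0,0,0,0.121,-0.11,0.97,-1]'
python3 -m jog '[0,0,0,0,0,0,0.2, 0,0,0,0,0,0,1,0,0,0,0,0,0,1,0,0,0,0,0,0,1,0,0,0,0,0,0,1,0,0,0,0,0,0,1]' 50
python3 - <<'E'
from bench import ctrl
import cv2,numpy as np
a=ctrl.grab_frame("top")["img"][188:248,434:494];b=ctrl.grab_frame("scene")["img"][195:275,120:200]
cv2.imwrite("pics/g1.png",np.hstack([cv2.resize(k,(400,400),interpolation=cv2.INTER_CUBIC) for k in(a,b)])[:,:,::-1])
E
```

```text
t: 2.6
tool_pos: [611.8, -321.3, 9.7]
tcp_rot: [1.0, 0.0, 0.001, 0.0]
ft_force: [0.0, 0.1, 0.1]
finger_gap: 85.3
gripper_force: 0.0
t: 3.35
tool_pos: [612.0, -321.1, 10.1]
tcp_rot: [1.0, 0.0, 0.001, 0.0]
ft_force: [-0.9, 0.7, 6.6]
finger_gap: 61.0
gripper_force: 55.3
```

View pics/g1.png

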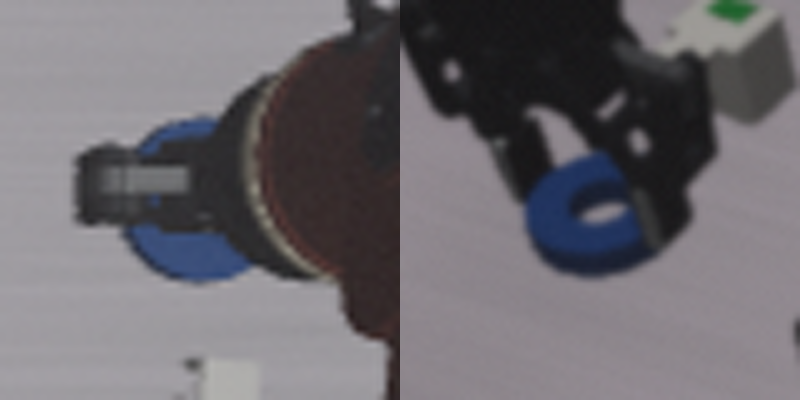

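Lifting, then moving to hover over the post.

```bash
python3 -m jog '[0,0,0,0,0,-0.3,1, 0,0,0,0,0,-0.7,1,0,0,0,0,0,-1,1,0,0,0,0,0,-1,1]'
python3 -m jog '[0,0,0,0,-0.4,0,1, 0,0,0,-0.1,-0.8,-0.2,1,0,0,0,-0.1,-1,-0.2,1,0,0,0,-0.1,-1,-0.2,1]' >/dev/null
python3 -m jog '[0,0,0,0,-0.4,0,1, 0,0,0,-0.1,-0.8,0,1,0,0,0,-0.1,-1,0,1,0,0,0,-0.1,-1,0,1]' >/dev/null
python3 -m jog '[0,0,0,0,-0.4,0,1, 0,0,0,-0.1,-0.8,0,1,0,0,0,-0.1,-1,0,1,0,0,0,-0.1,-1,0,1,0,0,0,-0.1,-1,0,1]'
python3 -m jog '[0,0,0,0,-0.27,0,1, 0,0,0,0,-0.27,0,1,0,0,0,0,-0.27,0,1,0,0,0,0,-0.27,0,1]'
python3 - <<'E'
from bench import ctrl
import pickle
for n in("scene","top"): pickle.dump(ctrl.grab_frame(n),open(n+"1.pkl","wb"))
from meas import *
s=ctrl.get_state();print(s["tool_pos"].round(1),R if 0 else s["tcp_rot"].round(4))
p=s["tool_pos"];F=[pickle.load(open(n+"1.pkl","rb")) for n in("top","scene")]
M=[masks(f)["large"] for f in F]
print(fit(F[1:],M[1:],m_ring,(p[0],p[1],p[2]-2),(4,4,4),64,sz=64),[m.sum() for m in M])
c=proj(F[1],[p])[0].astype(int);cv2.imwrite("pics/h1.png",cv2.resize(F[1]["img"][c[1]-40:c[1]+60,c[0]-60:c[0]+60],(600,500),interpolation=cv2.INTER_CUBIC)[:,:,::-1])
E
```

```text
t: 3.95
tool_pos: [612.7, -321.3, 111.4]
tcp_rot: [1.0, 0.0, 0.002, 0.001]
ft_force: [-0.4, -0.3, -3.1]
finger_gap: 60.4
gripper_force: 56.3
t: 5.58
tool_pos: [581.5, -23.3, 128.4]
tcp_rot: [1.0, -0.001, -0.0, 0.001]
ft_force: [-0.3, -0.9, -3.2]
finger_gap: 60.8
gripper_force: 56.2
t: 6.08
tool_pos: [581.2, 4.6, 128.6]
tcp_rot: [1.0, -0.001, -0.0, 0.0]
ft_force: [0.4, 0.4, -3.9]
finger_gap: 60.9
gripper_force: 56.2
[581.2   5.3 128.6] [ 1.e+00 -4.e-04 -0.e+00  1.e-04]
(array([579.98727705,   6.27646294, 128.33591373]), np.float64(125.85400999615533)) [np.int64(876), np.int64(9023)]
```

View pics/h1.png

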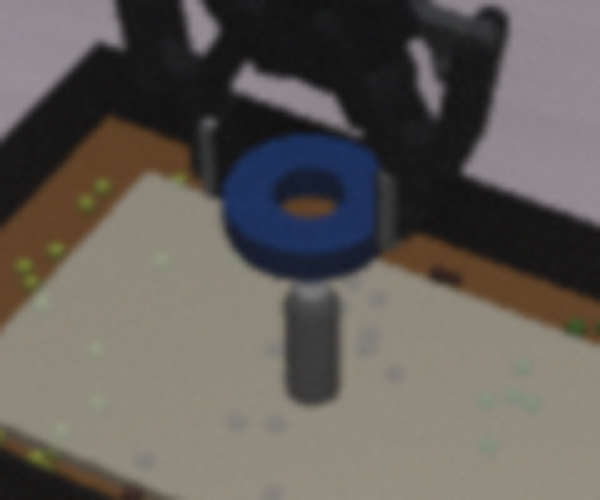

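The ring is held level just above the post, which sits slightly to the camera's near side. I'll correct by about 1 mm and go down in small steps while watching the force.

```bash
python3 -m jog '[0,0,0,0.011,-0.01,0.15,1, 0,0,0,0.011,-0.01,0.3,1,0,0,0,0.011,-0.01,0.4,1,0,0,0,0.011,-0.01,0.47,1,0,0,0,0.011,-0.01,0.47,1]'
python3 -m jog '[0,0,0,0,0,0.1,1, 0,0,0,0,0,0.2,1,0,0,0,0,0,0.2,1]'
```

```text
t: 6.8
tool_pos: [581.9, 7.3, 81.0]
tcp_rot: [1.0, 0.0, -0.001, -0.0]
ft_force: [-0.1, 0.6, -3.9]
finger_gap: 60.6
gripper_force: 56.2
t: 7.18
tool_pos: [581.5, 7.4, 60.5]
tcp_rot: [1.0, 0.0, -0.001, -0.0]
ft_force: [-0.3, 0.2, -3.1]
finger_gap: 60.4
gripper_force: 56.2
```

```bash
python3 -m jog '[0,0,0,0,0,0.1,1, 0,0,0,0,0,0.17,1,0,0,0,0,0,0.17,1]'
python3 -m jog '[0,0,0,0,0,0,0.2, 0,0,0,0,0,0,-0.4,0,0,0,0,0,0,-1,0,0,0,0,0,0,-1,0,0,0,0,0,0,-1]'
python3 -m jog '[0,0,0,0,0,-0.4,-1, 0,0,0,0,0,-0.8,-1,0,0,0,0,0,-1,-1,0,0,0,0,0,-1,-1]'
python3 -m jog '[0,0,0,0,-0.4,0,-1, 0,0,0,0.1,-1,0,-1,0,0,0,0.1,-1,0,-1,0,0,0,0.1,-1,0,-1]'
python3 - <<'E'
from bench import ctrl
import pickle
for n in("scene","top"): pickle.dump(ctrl.grab_frame(n),open(n+"2.pkl","wb"))
from meas import *
F=[pickle.load(open(n+"2.pkl","rb")) for n in("top","scene")]
M=[masks(f) for f in F]
# post hides part of the bore in the scene view; outer fit still fine
print(fit(F,[m["large"] for m in M],m_ring,(580.6,6.1,38),(4,4,4),64))
for n,D,x in(("medium",56,(614,309.5,8)),("small",48,(453,312.3,8))): print(n,fit(F,[m[n] for m in M],m_ring,x,(4,4,4),D,free=(0,1)))
E
```

```text
t: 7.55
tool_pos: [581.7, 7.4, 43.8]
tcp_rot: [1.0, 0.0, -0.001, -0.0]
ft_force: [0.2, 0.4, -3.1]
finger_gap: 60.6
gripper_force: 56.2
t: 8.18
tool_pos: [582.5, 7.3, 44.9]
tcp_rot: [1.0, 0.0, 0.0, -0.0]
ft_force: [1.1, -0.1, -0.6]
finger_gap: 85.3
gripper_force: 0.0
t: 8.68
tool_pos: [583.4, 7.4, 146.4]
tcp_rot: [1.0, 0.0, 0.002, -0.0]
ft_force: [-0.1, 0.6, -0.1]
finger_gap: 85.5
gripper_force: 0.0
t: 9.18
tool_pos: [591.6, 106.9, 143.3]
tcp_rot: [1.0, 0.001, -0.001, 0.0]
ft_force: [-0.2, -0.3, 0.8]
finger_gap: 85.3
gripper_force: 0.0
(array([581.88015988,   7.50154185,  40.26061868]), np.float64(314.53968473663974))
medium (array([614.06329677, 310.08088695,   8.        ]), np.float64(96.47221837754711))
small (array([453.20351362, 312.57916121,   8.        ]), np.float64(99.53217993079585))
```

```bash
python3 -m jog '[0,0,0,0.1,-0.4,0,-1, 0,0,0,0.15,-1,0,-1,0,0,0,0.15,-1,0,-1,0,0,0,0.15,-1,0,-1]' >/dev/null
python3 -m jog '[0,0,0,0,-0.4,0,-1, 0,0,0,0.075,-1,0.3,-1,0,0,0,0.075,-1,0.5,-1,0,0,0,0.075,-1,0.5,-1,0,0,0,0.075,-1,0.5,-1,0,0,0,0.075,-1,0.5,-1]'
```

```text
t: 10.52
tool_pos: [615.8, 305.8, 96.1]
tcp_rot: [1.0, -0.001, 0.001, -0.0]
ft_force: [1.3, -0.0, -0.9]
finger_gap: 85.5
gripper_force: 0.0
```

```bash
python3 -m jog '[0,0,0,-0.014,-0.04,0.4,-1, 0,0,0,-0.014,-0.04,0.7,-1,0,0,0,-0.014,-0.04,0.865,-1,0,0,0,-0.014,-0.04,0.865,-1,0,0,0,-0.014,-0.04,0.865,-1]'
python3 -m jog '[0,0,0,0,0,0,0.2, 0,0,0,0,0,0,1,0,0,0,0,0,0,1,0,0,0,0,0,0,1,0,0,0,0,0,0,1,0,0,0,0,0,0,1]' 50
python3 -m jog '[0,0,0,0,0,-0.3,1, 0,0,0,0,0,-0.7,1,0,0,0,0,0,-1,1,0,0,0,0,0,-1,1,0,0,0,0,0,-1,1]'
python3 - <<'E'
from bench import ctrl
import numpy as np
print(np.mean([ctrl.get_state()["tool_pos"] for _ in range(3)],0))
E
```

```text
t: 11.15
tool_pos: [614.2, 311.7, 9.8]
tcp_rot: [1.0, 0.0, 0.001, -0.001]
ft_force: [-0.6, -0.2, -0.7]
finger_gap: 85.5
gripper_force: 0.0
t: 11.9
tool_pos: [613.9, 311.4, 9.6]
tcp_rot: [1.0, 0.0, 0.001, -0.0]
ft_force: [-0.5, -2.6, 6.5]
finger_gap: 53.3
gripper_force: 52.5
t: 12.52
tool_pos: [612.5, 310.8, 106.7]
tcp_rot: [1.0, 0.0, -0.001, 0.0]
ft_force: [-0.7, 0.8, -2.9]
finger_gap: 52.7
gripper_force: 54.5
[612.48983921 310.77081105 106.70268612]
```

```bash
python3 -m jog '[0,0,0,0,0.4,-0.1,1, 0,0,0,-0.11,0.8,-0.2,1,0,0,0,-0.11,1,-0.2,1,0,0,0,-0.11,1,-0.2,1]' >/dev/null
python3 -m jog '[0,0,0,0,0.4,0,1, 0,0,0,-0.11,0.8,0,1,0,0,0,-0.11,1,0,1,0,0,0,-0.11,1,0,1]' >/dev/null
python3 -m jog '[0,0,0,0,0.4,0,1, 0,0,0,-0.105,0.8,0,1,0,0,0,-0.105,1,0,1,0,0,0,-0.105,1,0,1,0,0,0,-0.105,1,0,1]'
python3 -m jog '[0,0,0,0,0.04,0,1, 0,0,0,0,0.04,0,1,0,0,0,0,0.04,0,1]'
python3 - <<'E'
from bench import ctrl
import pickle
for n in("scene","top"): pickle.dump(ctrl.grab_frame(n),open(n+"3.pkl","wb"))
from meas import *
s=ctrl.get_state();p=s["tool_pos"];print(p)
F=[pickle.load(open(n+"3.pkl","rb")) for n in("top","scene")]
M=[masks(f) for f in F]
for n,q,D,fr in(("medium",(p[0],p[1],p[2]-2),56,(0,1)),("medium",(p[0],p[1],p[2]-2),56,(0,1,2)),("large",(581,7,38),64,(0,1))):print(n,fit(F[1:],[M[1][n]],m_ring,q,(4,4,4),D,sz=56,free=fr))
c=proj(F[1],[p])[0].astype(int);cv2.imwrite("pics/h2.png",cv2.resize(F[1]["img"][c[1]-40:c[1]+60,c[0]-60:c[0]+60],(600,500),interpolation=cv2.INTER_CUBIC)[:,:,::-1])
E
```

```text
t: 14.15
tool_pos: [581.2, 13.9, 128.1]
tcp_rot: [1.0, 0.001, 0.0, -0.001]
ft_force: [-0.2, 1.3, -3.6]
finger_gap: 53.3
gripper_force: 54.4
t: 14.52
tool_pos: [580.9, 7.7, 128.2]
tcp_rot: [1.0, 0.0, 0.0, -0.0]
ft_force: [0.1, -0.9, -3.2]
finger_gap: 53.2
gripper_force: 54.4
[580.82668657   7.46175203 128.14914407]
medium (array([579.22372837,   8.07011518, 126.14914407]), np.float64(218.3529873125721))
medium (array([580.57219915,   8.62346812, 127.89318882]), np.float64(218.0001691657055))
large (array([578.45648423,   7.3376406 ,  38.        ]), np.float64(226.5361168781238))
```

View pics/h2.png

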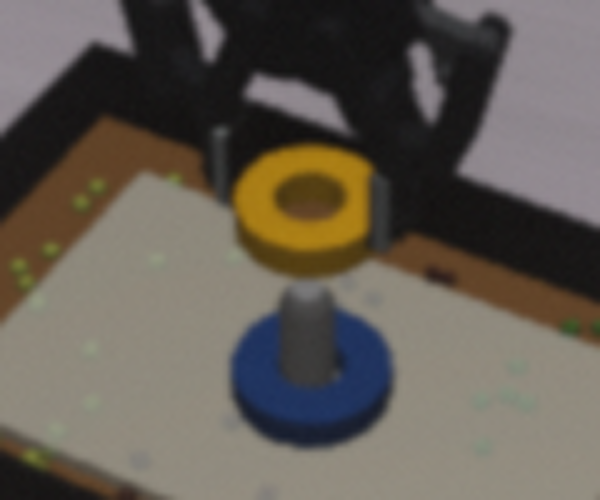

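The blue ring is flat on the plate around the post, and the yellow ring hovers centred over the post. Lowering it and releasing.

```bash
python3 -m jog '[0,0,0,0.006,0.006,0.15,1, 0,0,0,0.006,0.006,0.3,1,0,0,0,0.006,0.006,0.4,1,0,0,0,0.006,0.006,0.47,1,0,0,0,0.006,0.006,0.47,1]'
python3 -m jog '[0,0,0,0,0,0.1,1, 0,0,0,0,0,0.2,1,0,0,0,0,0,0.2,1]'
python3 -m jog '[0,0,0,0,0,0,0.2, 0,0,0,0,0,0,-0.4,0,0,0,0,0,0,-1,0,0,0,0,0,0,-1,0,0,0,0,0,0,-1]'
python3 -m jog '[0,0,0,0,0,-0.4,-1, 0,0,0,0,0,-0.8,-1,0,0,0,0,0,-1,-1,0,0,0,0,0,-1,-1]'
python3 -m jog '[0,0,0,0,-0.4,0,-1, 0,0,0,-0.4,-1,0,-1,0,0,0,-0.4,-1,0,-1,0,0,0,-0.4,-1,0,-1]'
python3 - <<'E'
from bench import ctrl
import pickle
for n in("scene","top"): pickle.dump(ctrl.grab_frame(n),open(n+"4.pkl","wb"))
from meas import *
F=[pickle.load(open(n+"4.pkl","rb")) for n in("top","scene")]
M=[masks(f) for f in F]
for n,D,x in(("medium",56,(581,7,54)),("small",48,(453,312.3,8))): print(n,fit(F,[m[n] for m in M],m_ring,x,(4,4,4),D))
E
```

```text
t: 15.25
tool_pos: [581.1, 6.7, 80.5]
tcp_rot: [1.0, 0.0, -0.001, -0.0]
ft_force: [0.8, 0.6, -2.1]
finger_gap: 53.1
gripper_force: 54.4
t: 15.62
tool_pos: [580.9, 6.8, 60.1]
tcp_rot: [1.0, 0.0, -0.001, -0.0]
ft_force: [-0.8, 0.2, -3.4]
finger_gap: 53.3
gripper_force: 54.4
t: 16.25
tool_pos: [581.6, 6.7, 61.3]
tcp_rot: [1.0, 0.0, 0.0, -0.0]
ft_force: [0.7, -0.3, -0.8]
finger_gap: 85.4
gripper_force: 0.0
t: 16.75
tool_pos: [582.5, 6.8, 162.8]
tcp_rot: [1.0, 0.0, 0.002, -0.0]
ft_force: [0.0, 0.3, 0.3]
finger_gap: 85.6
gripper_force: 0.0
t: 17.25
tool_pos: [540.8, 106.8, 160.3]
tcp_rot: [1.0, 0.001, -0.0, 0.0]
ft_force: [0.4, -0.5, 0.3]
finger_gap: 85.3
gripper_force: 0.0
medium (array([582.49216324,   6.96051017,  56.13109499]), np.float64(251.71060361399464))
small (array([453.66209729, 312.43916528,   8.43337685]), np.float64(99.11635524798155))
```

```bash
python3 -m jog '[0,0,0,-0.1,-0.4,0,-1, 0,0,0,-0.4,-1,0.1,-1,0,0,0,-0.4,-1,0.2,-1,0,0,0,-0.4,-1,0.2,-1]' >/dev/null
python3 -m jog '[0,0,0,-0.2,-0.4,0,-0.5, 0,0,0,-0.47,-1,0.3,-0.5,0,0,0,-0.47,-1,0.5,-0.5,0,0,0,-0.47,-1,0.5,-0.5,0,0,0,-0.47,-1,0.5,-0.5,0,0,0,-0.47,-1,0.5,-0.5]'
python3 - <<'E'
from bench import ctrl
print(ctrl.get_state()["tool_pos"])
E
```

```text
t: 18.6
tool_pos: [455.9, 305.6, 92.3]
tcp_rot: [1.0, -0.001, 0.001, -0.0]
ft_force: [0.2, 0.0, 0.3]
finger_gap: 64.5
gripper_force: 0.0
[455.94287498 305.57900475  92.29889431]
```

```bash
python3 -m jog '[0,0,0,-0.024,-0.065,0.4,-0.5, 0,0,0,-0.024,-0.065,0.65,-0.5,0,0,0,-0.024,-0.065,0.825,-0.5,0,0,0,-0.024,-0.065,0.825,-0.5,0,0,0,-0.024,-0.065,0.825,-0.5]'
python3 -m jog '[0,0,0,0,0,0,0.2, 0,0,0,0,0,0,1,0,0,0,0,0,0,1,0,0,0,0,0,0,1,0,0,0,0,0,0,1,0,0,0,0,0,0,1]' 50
python3 -m jog '[0,0,0,0,0,-0.3,1, 0,0,0,0,0,-0.7,1,0,0,0,0,0,-1,1,0,0,0,0,0,-1,1,0,0,0,0,0,-1,1]'
```

```text
t: 19.23
tool_pos: [452.7, 313.4, 9.7]
tcp_rot: [1.0, 0.0, 0.001, -0.0]
ft_force: [1.2, 0.0, 0.0]
finger_gap: 64.3
gripper_force: 0.0
t: 19.98
tool_pos: [452.7, 313.5, 10.3]
tcp_rot: [1.0, 0.0, 0.001, -0.0]
ft_force: [-3.1, -2.0, 9.7]
finger_gap: 46.4
gripper_force: 49.6
t: 20.6
tool_pos: [451.6, 312.7, 108.1]
tcp_rot: [1.0, 0.0, -0.0, 0.0]
ft_force: [-0.4, 0.3, -2.5]
finger_gap: 46.0
gripper_force: 51.9
```

```bash
python3 -m jog '[0,0,0,0.1,0.4,-0.1,1, 0,0,0,0.43,0.8,-0.2,1,0,0,0,0.43,1,-0.2,1,0,0,0,0.43,1,-0.2,1]' >/dev/null
python3 -m jog '[0,0,0,0.2,0.4,0,1, 0,0,0,0.43,0.8,0,1,0,0,0,0.43,1,0,1,0,0,0,0.43,1,0,1]' >/dev/null
python3 -m jog '[0,0,0,0.2,0.4,0,1, 0,0,0,0.42,0.8,0,1,0,0,0,0.42,1,0,1,0,0,0,0.42,1,0,1,0,0,0,0.42,1,0,1]'
python3 -m jog '[0,0,0,0,0.05,0,1, 0,0,0,0,0.05,0,1,0,0,0,0,0.05,0,1,0,0,0,0,0.05,0,1]'
python3 - <<'E'
from bench import ctrl
import pickle
for n in("scene","top"): pickle.dump(ctrl.grab_frame(n),open(n+"5.pkl","wb"))
from meas import *
s=ctrl.get_state();p=s["tool_pos"];print(p)
F=[pickle.load(open(n+"5.pkl","rb")) for n in("top","scene")]
M=[masks(f) for f in F]
print(fit(F[1:],[M[1]["small"]],m_ring,(p[0],p[1],p[2]-2),(4,4,4),48,sz=56,free=(0,1)))
E
```

```text
t: 22.22
tool_pos: [579.5, 15.7, 128.5]
tcp_rot: [1.0, 0.002, -0.0, -0.001]
ft_force: [-0.6, 1.0, -1.5]
finger_gap: 46.1
gripper_force: 52.0
t: 22.72
tool_pos: [580.0, 8.3, 128.7]
tcp_rot: [1.0, 0.0, 0.0, -0.0]
ft_force: [0.7, -0.0, -1.2]
finger_gap: 45.9
gripper_force: 52.0
[580.01863916   8.29933978 128.6562753 ]
(array([579.38497598,   9.22788001, 126.6562753 ]), np.float64(56.633002691272594))
```

```bash
python3 -m jog '[0,0,0,0.004,0.015,0.15,1, 0,0,0,0.004,0.015,0.3,1,0,0,0,0.004,0.015,0.4,1,0,0,0,0.004,0.015,0.52,1,0,0,0,0.004,0.015,0.52,1]'
python3 -m jog '[0,0,0,0,0,0,0.2, 0,0,0,0,0,0,-0.4,0,0,0,0,0,0,-1,0,0,0,0,0,0,-1,0,0,0,0,0,0,-1]'
python3 -m jog '[0,0,0,0,0,-0.4,-1, 0,0,0,0,0,-0.8,-1,0,0,0,0,0,-1,-1,0,0,0,0,0,-1,-1]'
python3 -m jog '[0,0,0,0,-0.4,0,-1, 0,0,0,-0.4,-1,0,-1,0,0,0,-0.4,-1,0,-1,0,0,0,-0.4,-1,0,-1]'
python3 - <<'E'
from bench import ctrl
import pickle
for n in("scene","top"): pickle.dump(ctrl.grab_frame(n),open(n+"6.pkl","wb"))
from meas import *
F=[pickle.load(open(n+"6.pkl","rb")) for n in("top","scene")]
M=[masks(f) for f in F];L=[logmask(f) for f in F]
print(fit(F,[m["small"] for m in M],m_ring,(581,7,70),(4,4,4),48))
for x in[(544,319,23,-.17),(384.5,309,23,-.3),(515.3,-316.8,23,-.13),(388.8,-310.6,23,-.26)]: print(fit(F[1:],L[1:],m_log,x,(4,4,4,.2),free=(0,1,3))[0].round(2))
i=np.hstack([cv2.resize(F[0]["img"][205:255,314:364],(400,400),interpolation=cv2.INTER_CUBIC),cv2.resize(F[1]["img"][216:286,266:336],(400,400),interpolation=cv2.INTER_CUBIC)])
cv2.imwrite("pics/stack.png",i[:,:,::-1])
E
```

```text
t: 23.45
tool_pos: [579.7, 6.7, 75.3]
tcp_rot: [1.0, 0.0, -0.001, -0.0]
ft_force: [0.7, -0.1, -1.9]
finger_gap: 46.1
gripper_force: 51.9
t: 24.08
tool_pos: [580.5, 6.7, 76.8]
tcp_rot: [1.0, 0.0, 0.0, -0.0]
ft_force: [0.2, 0.0, -0.0]
finger_gap: 85.7
gripper_force: 0.0
t: 24.58
tool_pos: [581.4, 6.8, 178.3]
tcp_rot: [1.0, 0.0, 0.002, -0.0]
ft_force: [0.2, 0.6, -0.8]
finger_gap: 85.4
gripper_force: 0.0
t: 25.08
tool_pos: [539.8, 106.8, 175.8]
tcp_rot: [1.0, 0.001, -0.0, 0.0]
ft_force: [-0.4, -1.0, -0.0]
finger_gap: 85.2
gripper_force: 0.0
(array([581.68265697,   7.3225585 ,  73.7393913 ]), np.float64(256.1021299500193))
[ 5.4284e+02  3.2047e+02  2.3000e+01 -1.7000e-01]
[ 3.8251e+02  3.1100e+02  2.3000e+01 -2.9000e-01]
[ 5.1449e+02 -3.1584e+02  2.3000e+01 -1.0000e-01]
[ 3.8810e+02 -3.0913e+02  2.3000e+01 -2.5000e-01]
```

View pics/stack.png

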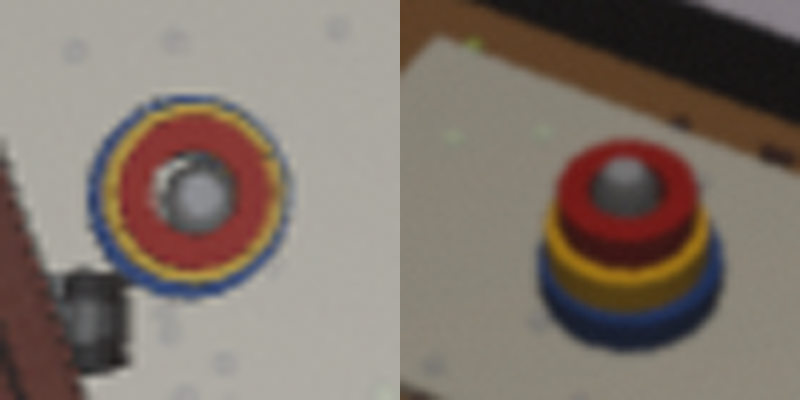

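The stack is flush and in order (blue, yellow, red around the post). Next is logger A at (544,319), yaw -0.17; I'll grip it 4 mm behind its centre.

```bash
python3 -m jog '[0,0,0.054,0,-0.4,0,-1, 0,0,0.054,0,-1,0.2,-1,0,0,0.054,0,-1,0.5,-1,0,0,0.054,0,-1,0.5,-1,0,0,0.054,0,-1,0.5,-1]' >/dev/null
python3 -m jog '[0,0,0,-0.15,-0.4,0,-1, 0,0,0,-0.18,-1,0.2,-1,0,0,0,-0.18,-1,0.4,-1,0,0,0,-0.18,-1,0.4,-1,0,0,0,-0.18,-1,0.4,-1]'
cat > go.py <<'E'
# go.py X Y Z YAW : needed shares in tool axes from the current measured pose
import sys,numpy as np;from bench import ctrl;from scipy.spatial.transform import Rotation as R
s=ctrl.get_state();m=R.from_quat(s["tcp_rot"]);a=list(map(float,sys.argv[1:]))
d=m.inv().apply(np.array(a[:3])-s["tool_pos"])/100
w=R.from_euler("z",a[3])*R.from_rotvec([np.pi,0,0])
print(s["tool_pos"].round(1),"yaw",round(np.arctan2(*m.as_matrix()[1::-1,0]),3),"shift",d.round(3),"turn",((m.inv()*w).as_rotvec()/np.pi).round(4))
E
python3 go.py 540.1 319.7 22 -0.17
```

```text
t: 26.42
tool_pos: [540.8, 306.6, 87.9]
tcp_rot: [0.996, -0.086, 0.001, 0.0]
ft_force: [-0.2, -0.7, 0.1]
finger_gap: 85.8
gripper_force: 0.0
[540.8 306.6  87.9] yaw -0.172 shift [-0.03  -0.128  0.659] turn [-0.     -0.0005 -0.0006]
```

```bash
python3 -m jog '[0,0,0,-0.03,-0.128,0.1,-1, 0,0,0,-0.03,-0.128,0.4,-1,0,0,0,-0.03,-0.128,0.66,-1,0,0,0,-0.03,-0.128,0.66,-1,0,0,0,-0.03,-0.128,0.66,-1]'
python3 -m jog '[0,0,0,0,0,0,0, 0,0,0,0,0,0,1,0,0,0,0,0,0,1,0,0,0,0,0,0,1,0,0,0,0,0,0,1,0,0,0,0,0,0,1,0,0,0,0,0,0,1]' 35
python3 go.py 460.9 84 122 -0.1
python3 -m jog '[0,0,0,0,0,-0.3,1, 0,0,0,0,0,-0.7,1,0,0,0,0,0,-1,1,0,0,0,0,0,-1,1,0,0,0,0,0,-1,1]'
python3 go.py 460.9 84 122 -0.1
```

```text
t: 27.05
tool_pos: [539.1, 322.0, 21.7]
tcp_rot: [0.996, -0.085, 0.0, -0.0]
ft_force: [0.7, 0.5, -0.2]
finger_gap: 85.3
gripper_force: 0.0
t: 27.92
tool_pos: [539.1, 321.6, 21.4]
tcp_rot: [0.996, -0.085, 0.0, -0.0]
ft_force: [-1.5, -1.2, 5.8]
finger_gap: 39.3
gripper_force: 36.4
[539.1 321.6  21.4] yaw -0.169 shift [-0.369  2.473 -1.008] turn [-0.0002 -0.0003 -0.0221]
t: 28.55
tool_pos: [538.2, 320.9, 119.7]
tcp_rot: [0.996, -0.085, -0.0, 0.0]
ft_force: [-0.0, -0.2, -1.9]
finger_gap: 39.4
gripper_force: 35.7
[538.2 320.9 119.7] yaw -0.169 shift [-0.363  2.466 -0.02 ] turn [ 0.0003  0.0003 -0.0221]
```

```bash
python3 -m jog '[0,0,0,-0.05,0.4,0,1, 0,0,0,-0.15,0.8,0,1,0,0,0,-0.15,1,0,1,0,0,0,-0.15,1,0,1]' >/dev/null
python3 -m jog '[0,0,0,-0.05,0.4,0,1, 0,0,0,-0.15,0.8,0,1,0,0,0,-0.15,1,0,1,0,0,0,-0.15,1,0,1]' >/dev/null
python3 -m jog '[0,0,-0.022,-0.1,0.3,0,1, 0,0,-0.022,-0.15,0.48,0,1,0,0,-0.022,-0.15,0.48,0,1,0,0,-0.022,-0.15,0.48,0,1,0,0,-0.022,-0.15,0.48,0,1]' > /dev/null
python3 go.py 451.7 84.4 42 -0.1
```

```text
[452.9  85.8 120.7] yaw -0.098 shift [-0.011  0.016  0.787] turn [-0.0002 -0.      0.0005]
```

```bash
cat > held.py <<'E'
import sys;from bench import ctrl;from meas import *
f=ctrl.grab_frame("scene");p=ctrl.get_state()["tool_pos"];bx=float(sys.argv[1])
x0=(p[0]+bx,p[1]-bx*.1,p[2]+1.5,-.1)
c=proj(f,[x0[:3]])[0].astype(int)
print("expect",np.round(x0,1));g=f["img"][c[1]-45:c[1]+45,c[0]-60:c[0]+60].copy()
g=cv2.resize(g,(720,540),interpolation=cv2.INTER_CUBIC)
o=c-[60,45]
for B in(box([-17,-20,-23],[17,20,23]),box([17,-11,19],[33,11,23]),box([29,-11,-1],[33,11,23])):
    cv2.polylines(g,[np.int32((hull(proj(f,rot(B,x0)))-o+.5)*6)],True,(255,0,0),1)
X=(579.8,7.45,0,-.1)
for q in([[-110,-170,60],[-110,170,60]],[[-105,-165,60],[-105,165,60]]): cv2.polylines(g,[np.int32((proj(f,rot(q,X))-o+.5)*6)],False,(0,255,255),1)
cv2.imwrite(sys.argv[2],g[:,:,::-1])
E
python3 held.py 5.3 pics/heldA.png
```

```text
expect [ 4.581e+02  8.500e+01  1.221e+02 -1.000e-01]
```

View pics/heldA.png

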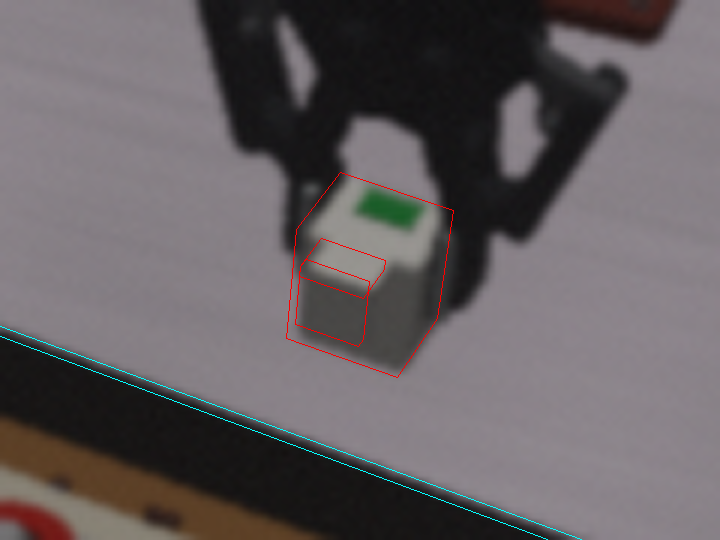

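The held logger matches the prediction to about 1 px, and the rim overlay lies on the tray edge. Lowering.

```bash
python3 -m jog '[0,0,0,-0.01,0.015,0.2,1, 0,0,0,-0.01,0.015,0.4,1,0,0,0,-0.01,0.015,0.55,1,0,0,0,-0.01,0.015,0.55,1,0,0,0,-0.01,0.015,0.55,1]'
python3 -m jog '[0,0,0,0,0,0.1,1, 0,0,0,0,0,0.18,1,0,0,0,0,0,0.24,1,0,0,0,0,0,0.24,1]'
python3 go.py 451.7 84.4 40 -0.1
```

```text
t: 30.85
tool_pos: [451.8, 83.4, 66.2]
tcp_rot: [0.999, -0.05, 0.0, -0.0]
ft_force: [0.4, 0.1, -0.7]
finger_gap: 39.5
gripper_force: 35.8
t: 31.35
tool_pos: [450.9, 83.0, 41.0]
tcp_rot: [0.999, -0.05, -0.001, 0.0]
ft_force: [-0.5, -0.7, 0.2]
finger_gap: 39.8
gripper_force: 35.8
[450.9  83.   41. ] yaw -0.1 shift [ 0.006 -0.014  0.01 ] turn [ 0.0001  0.0004 -0.    ]
```

```bash
python3 -m jog '[0,0,0,0,0,0.01,0.05, 0,0,0,0,0,0.01,-0.1,0,0,0,0,0,0.01,-0.3,0,0,0,0,0,0.01,-0.35,0,0,0,0,0,0.01,-0.35]'
python3 -m jog '[0,0,0,0,0,-0.1,-0.35, 0,0,0,0,0,-0.4,-0.35,0,0,0,0,0,-0.8,-0.35,0,0,0,0,0,-0.8,-0.35,0,0,0,0,0,-0.8,-0.35]'
cat > hung.py <<'E'
import sys;from bench import ctrl;from meas import *
f=ctrl.grab_frame("scene");t=ctrl.grab_frame("top")
a=f["img"][170:290,200:350];b=t["img"][250:290,260:410]
g=np.vstack([cv2.resize(a,(600,480),interpolation=cv2.INTER_CUBIC),cv2.resize(b,(450,120),interpolation=cv2.INTER_CUBIC).repeat(1,0) if 0 else cv2.resize(b,(600,120),interpolation=cv2.INTER_CUBIC)])
cv2.imwrite(sys.argv[1],g[:,:,::-1])
E
python3 -m jog '[0,0,0,0.1,-0.4,0,-0.5, 0,0,0,0.1,-1,0,-1,0,0,0,0.1,-1,0,-1,0,0,0,0.1,-1,0,-1]'
python3 hung.py pics/hungA.png; python3 go.py 380 310 120 -0.29
```

```text
t: 31.98
tool_pos: [451.4, 83.1, 40.7]
tcp_rot: [0.999, -0.05, 0.0, -0.0]
ft_force: [0.8, -0.5, 0.2]
finger_gap: 57.8
gripper_force: 0.0
t: 32.6
tool_pos: [451.3, 83.0, 120.7]
tcp_rot: [0.999, -0.05, 0.0, 0.0]
ft_force: [-1.0, 0.2, 0.7]
finger_gap: 57.6
gripper_force: 0.0
t: 33.1
tool_pos: [470.5, 181.3, 119.5]
tcp_rot: [0.999, -0.05, -0.001, 0.0]
ft_force: [0.6, 0.4, 1.1]
finger_gap: 85.1
gripper_force: 0.0
[471.  180.3 119.9] yaw -0.102 shift [-1.036e+00 -1.198e+00 -1.000e-03] turn [0.0004 0.0004 0.06  ]
```

View pics/hungA.png

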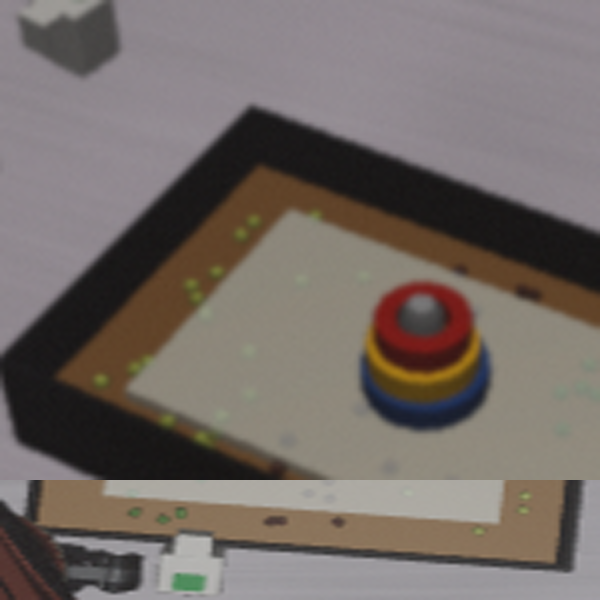

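Logger A hangs on the rim: in the top strip its bridge crosses the wall at about (195,545), box outside. Next is logger B.

```bash
python3 -m jog '[0,0,0.06,-0.3,-0.4,0,-1, 0,0,0.06,-0.6,-0.8,0,-1,0,0,0.06,-0.6,-0.8,0.2,-1,0,0,0.06,-0.6,-0.8,0.2,-1,0,0,0.06,-0.6,-0.8,0.2,-1]' >/dev/null
python3 go.py 379 310.3 22 -0.29
```

```text
[420.3 266.1 101. ] yaw -0.291 shift [-0.522 -0.305  0.79 ] turn [ 0.0001 -0.0001 -0.0002]
```

```bash
python3 -m jog '[0,0,0,-0.3,-0.2,0,-1, 0,0,0,-0.52,-0.305,0,-1,0,0,0,-0.52,-0.305,0.1,-1,0,0,0,-0.52,-0.305,0.4,-1,0,0,0,-0.52,-0.305,0.79,-1,0,0,0,-0.52,-0.305,0.79,-1,0,0,0,-0.52,-0.305,0.79,-1]'
python3 -m jog '[0,0,0,0,0,0,0, 0,0,0,0,0,0,1,0,0,0,0,0,0,1,0,0,0,0,0,0,1,0,0,0,0,0,0,1,0,0,0,0,0,0,1,0,0,0,0,0,0,1]' 35
python3 -m jog '[0,0,0,0,0,-0.3,1, 0,0,0,0,0,-0.7,1,0,0,0,0,0,-1,1,0,0,0,0,0,-1,1,0,0,0,0,0,-1,1]'
python3 go.py 459 158.5 120 -0.1
```

```text
t: 34.7
tool_pos: [379.4, 311.5, 23.1]
tcp_rot: [0.99, -0.144, 0.0, -0.001]
ft_force: [0.3, -0.1, 0.3]
finger_gap: 85.6
gripper_force: 0.0
t: 35.58
tool_pos: [378.9, 311.6, 22.5]
tcp_rot: [0.99, -0.144, 0.0, -0.0]
ft_force: [-1.5, -1.2, 8.1]
finger_gap: 39.8
gripper_force: 35.7
t: 36.2
tool_pos: [378.0, 310.9, 121.0]
tcp_rot: [0.99, -0.144, -0.0, 0.0]
ft_force: [-0.1, -0.8, -1.4]
finger_gap: 39.4
gripper_force: 35.8
[378.  310.9 121. ] yaw -0.289 shift [1.21 1.23 0.01] turn [ 0.0002  0.0002 -0.06  ]
```

```bash
python3 -m jog '[0,0,0,0.3,0.3,0,1, 0,0,0,0.6,0.6,0,1,0,0,0,0.6,0.6,0,1,0,0,0,0.6,0.6,0,1]' >/dev/null
python3 -m jog '[0,0,-0.06,0.3,0.3,0,1, 0,0,-0.06,0.61,0.63,0,1,0,0,-0.06,0.61,0.63,0,1,0,0,-0.06,0.61,0.63,0,1,0,0,-0.06,0.61,0.63,0,1]' >/dev/null
python3 go.py 459.2 159 42 -0.1
```

```text
[458.7 160.5 121.4] yaw -0.098 shift [0.007 0.015 0.794] turn [-0.0001  0.0002  0.0008]
```

```bash
python3 -m jog '[0,0,0,0.007,0.015,0.2,1, 0,0,0,0.007,0.015,0.4,1,0,0,0,0.007,0.015,0.55,1,0,0,0,0.007,0.015,0.55,1,0,0,0,0.007,0.015,0.55,1]'
python3 -m jog '[0,0,0,0,0,0.1,1, 0,0,0,0,0,0.18,1,0,0,0,0,0,0.245,1,0,0,0,0,0,0.245,1]'
python3 go.py 459.2 159 41 -0.1
```

```text
t: 37.95
tool_pos: [460.3, 157.7, 67.2]
tcp_rot: [0.999, -0.05, 0.0, -0.0]
ft_force: [-0.4, -0.2, -0.5]
finger_gap: 39.6
gripper_force: 35.8
t: 38.45
tool_pos: [459.5, 157.1, 41.5]
tcp_rot: [0.999, -0.05, -0.001, 0.0]
ft_force: [0.2, 0.2, -0.5]
finger_gap: 39.4
gripper_force: 35.8
[459.5 157.1  41.5] yaw -0.1 shift [-0.005 -0.019  0.005] turn [ 0.0002  0.0004 -0.0001]
```

```bash
python3 -m jog '[0,0,0,0,0,0.01,0.05, 0,0,0,0,0,0.01,-0.1,0,0,0,0,0,0.01,-0.3,0,0,0,0,0,0.01,-0.3,0,0,0,0,0,0.01,-0.3]'
python3 -m jog '[0,0,0,0,0,-0.1,-0.3, 0,0,0,0,0,-0.4,-0.3,0,0,0,0,0,-0.9,-0.3,0,0,0,0,0,-0.9,-0.3,0,0,0,0,0,-0.9,-0.3]'
python3 -m jog '[0,0,0,0.1,0.4,-0.1,-0.5, 0,0,0,0.25,1,-0.2,-1,0,0,0,0.25,1,-0.2,-1,0,0,0,0.25,1,-0.2,-1]' >/dev/null
python3 -m jog '[0,0,0,0.1,0.4,0,-0.5, 0,0,0,0.25,1,0,-1,0,0,0,0.25,1,0,-1,0,0,0,0.25,1,0,-1]' >/dev/null
python3 -m jog '[0,0,0,0.1,0.4,0,-0.5, 0,0,0,0.25,1,0,-1,0,0,0,0.25,1,0,-1,0,0,0,0.25,1,0,-1]' >/dev/null
python3 -m jog '[0,0,0,0.1,0.4,0,-0.5, 0,0,0,0.2,1,0,-1,0,0,0,0.2,1,0,-1,0,0,0,0.2,1,0,-1,0,0,0,0.2,1,0,-1]' >/dev/null
python3 go.py 510.6 -316.4 80 -0.13
python3 - <<'E'
from bench import ctrl
from meas import *
F=[ctrl.grab_frame("top"),ctrl.grab_frame("scene")];M=[masks(f) for f in F]
L=[logmask(f) for f in F]
for x in[(515.1,-317,23,-.12),(388.4,-310.7,23,-.25)]:
  for k in(0,1): print(fit(F[k:k+1],L[k:k+1],m_log,x,(4,4,4,.2),free=(0,1,3))[0].round(2))
cv2.imwrite("pics/mid.png",np.hstack([cv2.resize(F[0]["img"][200:300,260:420],(480,300),interpolation=cv2.INTER_CUBIC),cv2.resize(F[1]["img"][180:280,240:340],(300,300),interpolation=cv2.INTER_CUBIC)])[:,:,::-1])
E
```

```text
t: 39.08
tool_pos: [460.0, 157.4, 41.2]
tcp_rot: [0.999, -0.05, 0.0, -0.0]
ft_force: [0.9, -0.3, -0.0]
finger_gap: 55.3
gripper_force: 0.0
t: 39.7
tool_pos: [459.9, 157.3, 131.3]
tcp_rot: [0.999, -0.05, 0.0, -0.0]
ft_force: [-0.0, 0.6, -0.3]
finger_gap: 55.7
gripper_force: 0.0
[ 515.1 -247.7  150.9] yaw -0.097 shift [0.021 0.689 0.709] turn [-0.0003  0.0001  0.0106]
[ 512.52 -287.43   23.     -0.56]
[ 5.147e+02 -3.158e+02  2.300e+01 -1.000e-01]
[ 3.9021e+02 -3.1268e+02  2.3000e+01 -2.3000e-01]
[ 3.8735e+02 -3.0880e+02  2.3000e+01 -2.9000e-01]
```

View pics/mid.png

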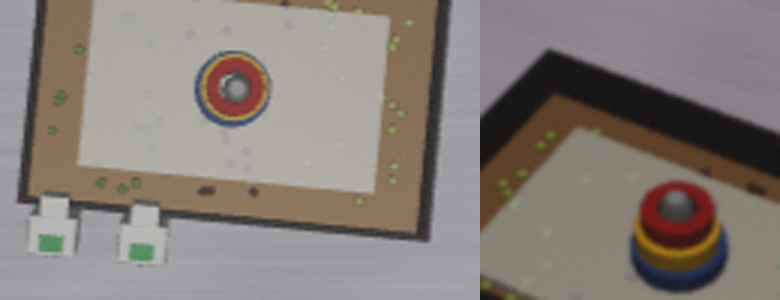

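Both +y loggers hang on the rim, bridges over the wall at about (55,200) and (147,212), and the stack is intact. Next is logger C.

```bash
python3 -m jog '[0,0,0.01,0.02,0.4,0,-1, 0,0,0.01,0.02,0.69,0.3,-1,0,0,0.01,0.02,0.69,0.7,-1,0,0,0.01,0.02,0.69,0.7,-1,0,0,0.01,0.02,0.69,0.7,-1]' >/dev/null
python3 go.py 510.6 -316.4 22 -0.13
```

```text
[ 510.5 -318.5   82.5] yaw -0.13 shift [-0.003 -0.021  0.605] turn [ 0.     -0.0004 -0.0001]
```

```bash
python3 -m jog '[0,0,0,0,-0.018,0.3,-1, 0,0,0,0,-0.018,0.5,-1,0,0,0,0,-0.018,0.6,-1,0,0,0,0,-0.018,0.6,-1]'
python3 -m jog '[0,0,0,0,0,0,0, 0,0,0,0,0,0,1,0,0,0,0,0,0,1,0,0,0,0,0,0,1,0,0,0,0,0,0,1,0,0,0,0,0,0,1,0,0,0,0,0,0,1]' 35
python3 -m jog '[0,0,0,0,0,-0.3,1, 0,0,0,0,0,-0.7,1,0,0,0,0,0,-1,1,0,0,0,0,0,-1,1,0,0,0,0,0,-1,1]'
python3 go.py 438.7 -45 120 -0.1
```

```text
t: 43.05
tool_pos: [509.8, -317.2, 21.1]
tcp_rot: [0.998, -0.066, -0.0, -0.0]
ft_force: [0.9, 0.2, 0.8]
finger_gap: 85.4
gripper_force: 0.0
t: 43.92
tool_pos: [510.3, -317.5, 21.9]
tcp_rot: [0.998, -0.066, 0.001, 0.0]
ft_force: [-1.1, 1.4, 6.7]
finger_gap: 39.7
gripper_force: 35.8
t: 44.55
tool_pos: [509.4, -316.8, 120.3]
tcp_rot: [0.998, -0.066, -0.0, -0.0]
ft_force: [0.1, 0.0, -1.2]
finger_gap: 39.6
gripper_force: 35.3
[ 509.4 -316.8  120.3] yaw -0.131 shift [-1.057 -2.602  0.005] turn [-0.0002  0.0003 -0.01  ]
```

```bash
python3 -m jog '[0,0,0,-0.2,-0.4,0,1, 0,0,0,-0.4,-1,0,1,0,0,0,-0.4,-1,0,1,0,0,0,-0.4,-1,0,1]' >/dev/null
python3 -m jog '[0,0,0,-0.2,-0.4,0,1, 0,0,0,-0.4,-1,0,1,0,0,0,-0.4,-1,0,1,0,0,0,-0.4,-1,0,1]' >/dev/null
python3 -m jog '[0,0,-0.01,-0.2,-0.4,0,1, 0,0,-0.01,-0.255,-0.6,0,1,0,0,-0.01,-0.255,-0.6,0,1,0,0,-0.01,-0.255,-0.6,0,1,0,0,-0.01,-0.255,-0.6,0,1]' >/dev/null
python3 go.py 439.1 -45 42 -0.1
```

```text
[439.6 -47.1 121.1] yaw -0.102 shift [-0.007 -0.02   0.791] turn [ 0.0001  0.     -0.0008]
```

```bash
python3 -m jog '[0,0,0,-0.005,-0.015,0.2,1, 0,0,0,-0.005,-0.015,0.4,1,0,0,0,-0.005,-0.015,0.55,1,0,0,0,-0.005,-0.015,0.55,1,0,0,0,-0.005,-0.015,0.55,1]'
python3 -m jog '[0,0,0,0,0,0.1,1, 0,0,0,0,0,0.18,1,0,0,0,0,0,0.24,1,0,0,0,0,0,0.24,1]'
python3 go.py 439.1 -45 41 -0.1
```

```text
t: 46.8
tool_pos: [439.5, -44.3, 66.7]
tcp_rot: [0.999, -0.05, 0.0, -0.0]
ft_force: [-0.8, 0.0, -1.1]
finger_gap: 39.2
gripper_force: 35.7
t: 47.3
tool_pos: [438.6, -44.1, 41.6]
tcp_rot: [0.999, -0.05, -0.001, 0.0]
ft_force: [1.0, 0.6, -0.3]
finger_gap: 39.7
gripper_force: 35.7
[438.6 -44.1  41.6] yaw -0.1 shift [0.006 0.008 0.006] turn [ 0.0001  0.0004 -0.    ]
```

Releasing, then moving on to logger D at (388.6,-310.7), yaw -0.25.

```bash
python3 -m jog '[0,0,0,0,0,0.01,0.05, 0,0,0,0,0,0.01,-0.1,0,0,0,0,0,0.01,-0.3,0,0,0,0,0,0.01,-0.3,0,0,0,0,0,0.01,-0.3]' | tail -2
python3 -m jog '[0,0,0,0,0,-0.1,-0.3, 0,0,0,0,0,-0.4,-0.3,0,0,0,0,0,-0.8,-0.3,0,0,0,0,0,-0.8,-0.3,0,0,0,0,0,-0.8,-0.3]' | tail -2
python3 -m jog '[0,0,0,0,0.4,0,-0.5, 0,0,0,0,1,0,-1,0,0,0,0,1,0,-1,0,0,0,0,1,0,-1]' >/dev/null
python3 -m jog '[0,0,0.048,0,0.4,0,-0.5, 0,0,0.048,-0.1,1,0.1,-1,0,0,0.048,-0.1,1,0.3,-1,0,0,0.048,-0.1,1,0.3,-1,0,0,0.048,-0.1,1,0.3,-1]' >/dev/null
python3 go.py 384 -309.5 22 -0.25
```

```text
finger_gap: 55.2
gripper_force: 0.0
finger_gap: 55.7
gripper_force: 0.0
[ 409.7 -240.8   91.4] yaw -0.248 shift [-0.08   0.729  0.693] turn [-0.0001  0.0001  0.0005]
```

```bash
python3 -m jog '[0,0,0,-0.08,0.4,0,-1, 0,0,0,-0.08,0.73,0,-1,0,0,0,-0.08,0.73,0,-1,0,0,0,-0.08,0.73,0.3,-1,0,0,0,-0.08,0.73,0.69,-1,0,0,0,-0.08,0.73,0.69,-1,0,0,0,-0.08,0.73,0.69,-1]'
python3 -m jog '[0,0,0,0,0,0,0, 0,0,0,0,0,0,1,0,0,0,0,0,0,1,0,0,0,0,0,0,1,0,0,0,0,0,0,1,0,0,0,0,0,0,1,0,0,0,0,0,0,1]' 35
python3 -m jog '[0,0,0,0,0,-0.3,1, 0,0,0,0,0,-0.7,1,0,0,0,0,0,-1,1,0,0,0,0,0,-1,1,0,0,0,0,0,-1,1]'
python3 go.py 431.4 -119.6 120 -0.1
```

```text
t: 50.55
tool_pos: [384.2, -310.5, 23.4]
tcp_rot: [0.992, -0.125, 0.0, 0.0]
ft_force: [-0.3, -0.6, 0.9]
finger_gap: 85.5
gripper_force: 0.0
t: 51.42
tool_pos: [383.8, -311.0, 23.0]
tcp_rot: [0.992, -0.125, 0.001, -0.0]
ft_force: [-0.7, 0.6, 7.6]
finger_gap: 39.5
gripper_force: 35.1
t: 52.05
tool_pos: [382.9, -310.4, 121.5]
tcp_rot: [0.992, -0.125, -0.0, -0.0]
ft_force: [0.0, -0.8, -1.0]
finger_gap: 39.4
gripper_force: 36.0
[ 382.9 -310.4  121.5] yaw -0.251 shift [-0.003 -1.969  0.016] turn [-0.0002  0.0002 -0.048 ]
```

```bash
python3 -m jog '[0,0,0,0,-0.4,0,1, 0,0,0,0,-1,0,1,0,0,0,0,-1,0,1,0,0,0,0,-1,0,1]' >/dev/null
python3 -m jog '[0,0,-0.048,0,-0.4,0,1, 0,0,-0.048,0,-0.97,0,1,0,0,-0.048,0,-0.97,0,1,0,0,-0.048,0,-0.97,0,1,0,0,-0.048,0,-0.97,0,1]' >/dev/null
python3 go.py 431.9 -119.6 42 -0.1
```

```text
[ 431.7 -121.6  121.9] yaw -0.103 shift [ 0.001 -0.021  0.799] turn [ 0.0001  0.0001 -0.001 ]
```

```bash
python3 -m jog '[0,0,0,0.002,-0.015,0.2,1, 0,0,0,0.002,-0.015,0.4,1,0,0,0,0.002,-0.015,0.55,1,0,0,0,0.002,-0.015,0.55,1,0,0,0,0.002,-0.015,0.55,1]'
python3 -m jog '[0,0,0,0,0,0.1,1, 0,0,0,0,0,0.18,1,0,0,0,0,0,0.245,1,0,0,0,0,0,0.245,1]'
python3 go.py 431.9 -119.6 41 -0.1
```

```text
t: 53.8
tool_pos: [432.8, -118.9, 67.6]
tcp_rot: [0.999, -0.05, 0.0, 0.0]
ft_force: [-0.6, 0.6, -0.9]
finger_gap: 39.3
gripper_force: 36.1
t: 54.3
tool_pos: [432.0, -118.5, 42.0]
tcp_rot: [0.999, -0.05, -0.001, 0.0]
ft_force: [0.5, 0.7, -0.6]
finger_gap: 39.5
gripper_force: 36.1
[ 432.  -118.5   42. ] yaw -0.1 shift [0.    0.011 0.01 ] turn [ 0.      0.0004 -0.    ]
```

```bash
python3 -m jog '[0,0,0,0,0,0.01,0.05, 0,0,0,0,0,0.01,-0.1,0,0,0,0,0,0.01,-0.3,0,0,0,0,0,0.01,-0.3,0,0,0,0,0,0.01,-0.3]' | tail -2
python3 -m jog '[0,0,0,0,0,-0.1,-0.3, 0,0,0,0,0,-0.4,-0.3,0,0,0,0,0,-1,-0.3,0,0,0,0,0,-1,-0.3,0,0,0,0,0,-1,-0.3]' | tail -2
python3 -m jog '[0,0,0,0,0.4,-0.2,-0.3, 0,0,0,0,1,-0.2,-0.3,0,0,0,0,1,-0.2,-0.3,0,0,0,0,1,-0.2,-0.3]' >/dev/null
python3 -m jog '[0,0,0,0,0.4,0,-0.3, 0,0,0,0,1,0,-0.3,0,0,0,0,1,0,-0.3,0,0,0,0,1,0,-0.3]' >/dev/null
python3 - <<'E'
from bench import ctrl
from meas import *
F=[ctrl.grab_frame("top"),ctrl.grab_frame("scene")];M=[masks(f) for f in F]
for n,D,x in(("large",64,(581,7,38)),("medium",56,(581,7,54)),("small",48,(581,7,70))): print(n,fit(F[:1],[M[0][n]],m_ring,x,(4,4,4),D,free=(0,1))[0].round(1))
cv2.imwrite("pics/end.png",np.vstack([cv2.resize(F[0]["img"][200:300,255:425],(680,300),interpolation=cv2.INTER_CUBIC),cv2.resize(F[1]["img"][160:235,220:420][:, :],(680,255),interpolation=cv2.INTER_CUBIC)])[:,:,::-1])
E
```

```text
finger_gap: 55.7
gripper_force: 0.0
finger_gap: 55.8
gripper_force: 0.0
large [580.8   8.6  38. ]
medium [582.8   5.8  54. ]
small [582.5   5.5  70. ]
```

View pics/end.png

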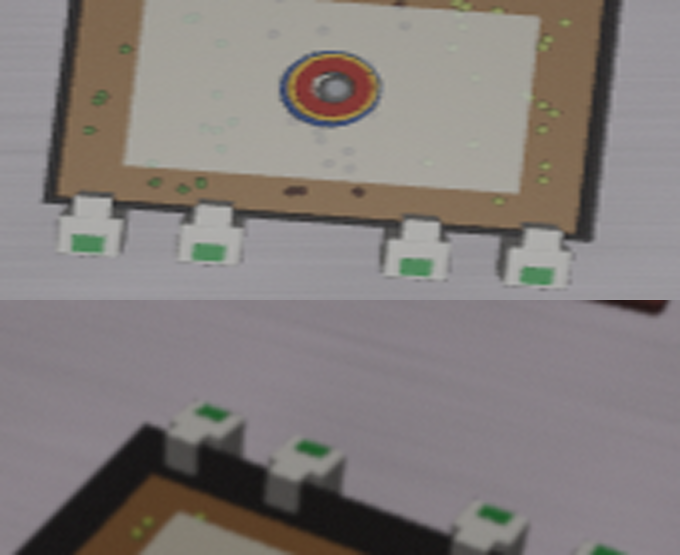

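All four loggers hang on the near rim with their lips inside, and the ring stack is intact, so I'm handing in.

```bash
python3 -c "
from bench import ctrl
print(ctrl.hand_in())"
```

```text
the job is handed in; nothing more can be done
None
```

I handed the job in with the large, medium and small rings stacked in that order on the post and all four loggers hanging on the tray's near rim; the last pictures showed both in place, but hand-in gave no verdict.

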